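# Load the finished strips into the colour-coded job tray

### The arm

A 6-joint arm with a two-finger parallel gripper is mounted at the origin on the work surface; the furniture and walls round the work are solid. World frame = base frame: x ahead of the robot, y to its left, z up, the work surface at z = 0. Lengths are in m, angles in rad, forces in N, time in s.
With the tool pointing down it reaches from about 0.35 to 1 m from the base axis. Payload 7.1 kg.
Tool frame: the origin (TCP) lies between the finger pads; the fingertips stand 22 mm ahead of it and the grasp point (between the pads) lies 3 mm ahead of it; x points along the fingers, y is the direction in which the jaws open and shut, and the axes are right-handed (so a half turn about x gives the same grasp; the last joint's range is limited). The gripper opens to 85 mm and grips with 20 to 120 N. Pads are 22 mm wide; open, the fingers measure 114 mm over their backs; the gripper's body (76 mm by 85 mm) begins 54 mm behind the grasp point. The pads swing forward as they close: fully open they stand 13 mm farther back than shut.
Start: joints at [-1.153, 0.423, 1.63, -0, 1.089, -0.019], TCP at [0.264, -0.566, 0.253] pointing down, gripper open.
Joint ranges: [-3, 3], [-0.9, 2.11], [0.09, 2.58], [-1.31, 4.45], [0.11, 2.69], [-2.54, 2.54]. Speed limits (rad/s): [2.39, 2.39, 3.01, 3.14, 3.14, 3.14].

### API

Orientations are given as a rotation vector (axis times angle).
In Python, from rig import manip gives the robot as it stands. The module is installed in compiled form; this text tells all that it offers. Calls block until the motion is done:
- manip.move_to(position, orientation): joint-space move of the TCP to a pose.
- manip.servo_line(position, orientation=None, rate=0.15): straight line of the TCP; orientation=None keeps the orientation; rate is the mean speed in m/s.
- manip.set_joints(angles): joint-space move.
- manip.command_gripper(opening, f_grip=None): finger opening in m; f_grip is the grip in N (None keeps the last); returns when the fingers have stopped.
- manip.hold(seconds).
- manip.solve_ik(position, orientation): joint angles nearest the present ones, or None.
- manip.camera(name): name is "side" or "top" or "wrist"; returns a dict with "image" (420x560x3 uint8, red, green, blue), "fx", "fy", "cx", "cy" (pixels), "cam_to_world" (4x4, takes a point from camera to world coordinates); the wrist camera has in their place "mount" (4x4, takes a point from camera to tool coordinates, whose origin is the TCP and whose axes are the tool frame's). Camera axes: x right, y down, z forward; pixel columns grow to the right and rows downward; lengths in m; the calibration is good to about 2 mm. A picture is of the moment at which its call begins: read the wrist's pose just before it. There is no depth.
A pose or a line that the arm cannot do raises manip.IKError and nothing moves.
- manip.sign_off(): hands the job in, once; it reports no verdict.
Readings, each from a call of its own:
- manip.get_time(): time.
- manip.get_joint_positions(): joint angles.
- manip.get_joint_vel(): joint speeds.
- manip.get_tau(): joint torques, N m.
- manip.get_position(): TCP position.
- manip.get_ee_rot(): TCP orientation.
- manip.get_contact_force(): force on the tool from outside, world axes, zero at the start.
- manip.get_torque(): the same for the moment, N m.
- manip.get_width(): finger opening in m.
Only numpy, scipy, OpenCV 4.12 (cv2) and the standard library are available. Lean on these libraries where they do the work, as an engineer would, in place of code of your own. Each camera call takes 0.05 s, during which the arm holds its last target.

### The job

Three of the steel strips on the table are finished: they have a wide bright ground ring round the hole. Lay each finished strip, ring side up and lengthwise, down flat between the lips of the cradle in the job tray that has the same colour as the strip's paint band, and let go of it. The three strips whose holes are still dark and unground are not ready: leave them lying where they are.

Things in the scene. Friction and masses are not known exactly. Their poses are not given: they have to be found in the camera images.
- finished_blue_center (a point): Centre (half-way up) of the finished steel strip with a blue paint band: brown-grey flat strip 118 x 36 x 6 mm, lying flat, with a wide bright ground ring round its single hole. x runs along its length towards the banded end (the hole is near the other end), y across its 36 mm width, z up. 0.14 to 0.27 kg; grip across the width at the middle.
- finished_yellow_center (a point): Centre (half-way up) of the finished steel strip with a yellow paint band: brown-grey flat strip 118 x 36 x 6 mm, lying flat, with a wide bright ground ring round its single hole. x runs along its length towards the banded end (the hole is near the other end), y across its 36 mm width, z up. 0.14 to 0.27 kg; grip across the width at the middle.
- finished_red_center (a point): Centre (half-way up) of the finished steel strip with a red paint band: brown-grey flat strip 118 x 36 x 6 mm, lying flat, with a wide bright ground ring round its single hole. x runs along its length towards the banded end (the hole is near the other end), y across its 36 mm width, z up. 0.14 to 0.27 kg; grip across the width at the middle.
- raw_blue_center (a point): Centre (half-way up) of the unfinished look-alike with a blue paint band: same 118 x 36 x 6 mm strip, but the steel round its hole is dark and not ground (no bright ring). Axes as for the finished strips. To be left where it lies.
- raw_yellow_center (a point): Centre (half-way up) of the unfinished look-alike with a yellow paint band: same 118 x 36 x 6 mm strip, but the steel round its hole is dark and not ground (no bright ring). Axes as for the finished strips. To be left where it lies.
- raw_red_center (a point): Centre (half-way up) of the unfinished look-alike with a red paint band: same 118 x 36 x 6 mm strip, but the steel round its hole is dark and not ground (no bright ring). Axes as for the finished strips. To be left where it lies.
- cradle_blue_seat (a point): Middle of the blue cradle's seat, at the level of a seated strip's underside (26 mm up). Fixed blue block, 158 x 74 mm, in the dark job tray (rim 26 mm); x along it, cradles 100 mm apart in y. Two black-topped saddles, 44 mm either side of the middle; lips 52 mm apart, end stops 138 mm apart, 10 mm above the seat; the middle 68 mm of its length is open at the sides and 16 mm deep for fingers.
- cradle_yellow_seat (a point): Middle of the yellow cradle's seat, at the level of a seated strip's underside (26 mm up). Fixed yellow block, 158 x 74 mm, in the dark job tray (rim 26 mm); x along it, cradles 100 mm apart in y. Two black-topped saddles, 44 mm either side of the middle; lips 52 mm apart, end stops 138 mm apart, 10 mm above the seat; the middle 68 mm of its length is open at the sides and 16 mm deep for fingers.
- cradle_red_seat (a point): Middle of the red cradle's seat, at the level of a seated strip's underside (26 mm up). Fixed red block, 158 x 74 mm, in the dark job tray (rim 26 mm); x along it, cradles 100 mm apart in y. Two black-topped saddles, 44 mm either side of the middle; lips 52 mm apart, end stops 138 mm apart, 10 mm above the seat; the middle 68 mm of its length is open at the sides and 16 mm deep for fingers.

How it is judged:
By the outcome, as a careful person would: the job done as asked, in the order asked, and still so for the second after the job is handed in, with the robot touching nothing.
It also fails if it takes over 80 s, if anything falls off the work surface, if the arm or the gripper's body presses on something with over 40 N, if the wrist force passes 120 N, or if a joint passes its speed limit or range.

## Working session

There is one attempt and no reset: what is moved stays moved. The work goes in short steps, each a Python script; the robot and the scene stay as the last script left them, time stands still between calls to the robot, and variables do not carry over. Pictures are saved under pics/ and viewed, and the job is handed in when it is done.

```bash
mkdir -p pics; python3 - <<'E'
from rig import manip
import cv2,numpy as np
np.set_printoptions(precision=4,suppress=True)
for n in ["top","side","wrist"]:
    c=manip.camera(n)
    cv2.imwrite(f"pics/{n}0.png",c["image"][:,:,::-1])
    print(n,c["fx"],c["fy"],c["cx"],c["cy"]);print(c.get("cam_to_world",c.get("mount")))
print(manip.get_time(),manip.get_position(),manip.get_ee_rot(),manip.get_width())
E
```

```text
top 449.2578250798959 449.2578250798959 275.5384397362177 215.40267917913476
[[-0.0209 -0.9929  0.1171  0.4036]
 [-0.9998  0.0207 -0.0035  0.0007]
 [ 0.0011 -0.1171 -0.9931  1.1495]
 [ 0.      0.      0.      1.    ]]
side 396.6356413357984 396.6356413357984 275.17480835462845 209.30532542447187
[[ 0.9998 -0.0106  0.015   0.4856]
 [-0.0183 -0.5039  0.8636 -0.8329]
 [-0.0016 -0.8637 -0.504   0.5292]
 [ 0.      0.      0.      1.    ]]
wrist 377.1322897413204 377.1322897413204 276.1436177285442 212.56381910698303
[[-0.0004 -0.2572  0.9664 -0.1201]
 [ 1.     -0.      0.0004  0.0002]
 [-0.0001  0.9664  0.2572 -0.066 ]
 [ 0.      0.      0.      1.    ]]
0.15 [ 0.2643 -0.566   0.2527] [ 1.9799  0.4406 -1.9804] 0.08552790048176975
```

View pics/top0.png

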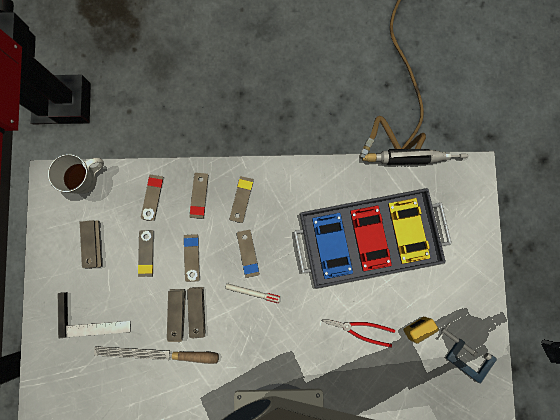

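View pics/side0.png

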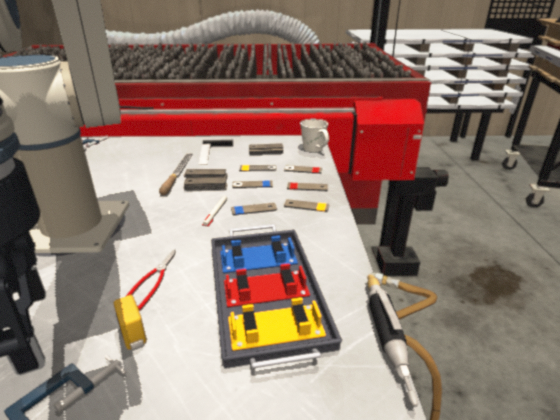

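View pics/wrist0.png

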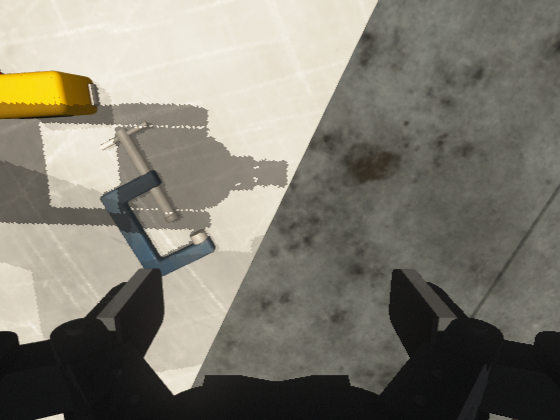

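```bash
cat > h.py <<'E'
import cv2,numpy as np
from scipy.spatial.transform import Rotation as R
np.set_printoptions(precision=4,suppress=True)
def ray(c,uv,z,T=None):
    T=c["cam_to_world"] if T is None else T
    d=T[:3,:3]@np.array([(uv[0]-c["cx"])/c["fx"],(uv[1]-c["cy"])/c["fy"],1.])
    return T[:3,3]+d*(z-T[2,3])/d[2]
E
python3 - <<'E'
from h import *
from rig import manip
c=manip.camera("top");im=c["image"]
crop=im[165:295,115:275][:,:,::-1]
cv2.imwrite("pics/crop1.png",cv2.resize(crop,None,fx=4.5,fy=4.5,interpolation=cv2.INTER_CUBIC))
crop=im[185:290,290:455][:,:,::-1]
cv2.imwrite("pics/crop2.png",cv2.resize(crop,None,fx=4.5,fy=4.5,interpolation=cv2.INTER_CUBIC))
np.save("top.npy",im)
hsv=cv2.cvtColor(im,cv2.COLOR_RGB2HSV)
H,S,V=[hsv[...,i].astype(int) for i in range(3)]
print("strip px",hsv[200,155],"table",hsv[215,175],"band",hsv[183,154], "ring",hsv[214,144])
for n,m in dict(red=((H<6)|(H>174))&(S>150)&(V>90),yellow=(H>20)&(H<32)&(S>150)&(V>120),blue=(H>100)&(H<120)&(S>130)&(V>70)).items():
    k,l,st,ce=cv2.connectedComponentsWithStats(m.astype(np.uint8))
    for i in range(1,k):
        if st[i,4]>30: print(n,st[i],ce[i])
E
```

```text
strip px [ 19  64 120] table [ 30  18 173] band [  1 209 173] ring [ 77  16 221]
red [147 177  15  11 114] [154.3772 181.9912]
red [190 206  15  10 119] [196.6723 210.1345]
red [ 351  206   41   65 1302] [370.5837 238.222 ]
red [350 322  45  11 131] [372.8168 325.7252]
red [348 330  44  17 133] [369.1278 339.3083]
yellow [237 179  16  11 116] [244.6207 184.0172]
yellow [389 198  33  20 230] [403.8304 205.5087]
yellow [393 215  37  48 983] [410.6521 236.1709]
yellow [138 265  15   9 120] [144.3583 268.7333]
yellow [410 319  28  20 274] [423.3102 328.8686]
blue [ 312  213   41   66 1334] [332.0652 245.9528]
blue [184 238  14   9 115] [190.3652 241.6174]
blue [243 264  16  10 116] [250.5776 268.4828]
```

View pics/crop1.png

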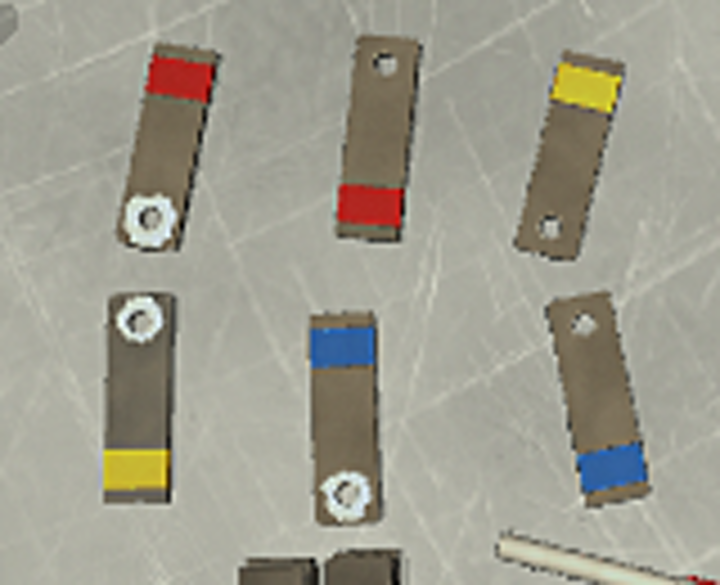

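View pics/crop2.png

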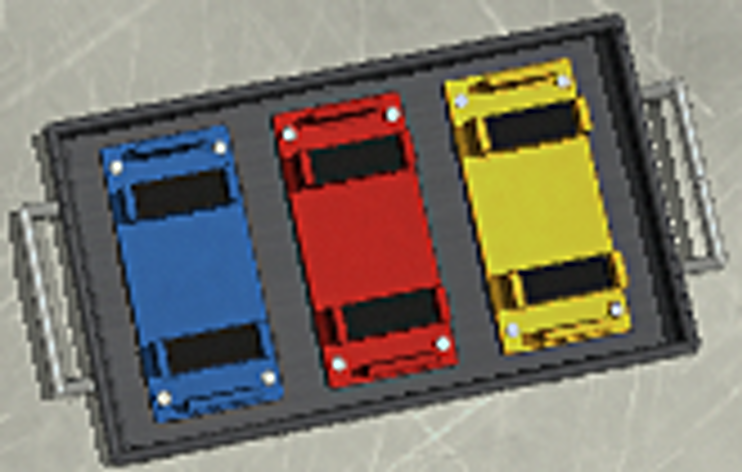

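```bash
cat > meas.py <<'E'
from h import *
def strips(c):
    im=c["image"];hsv=cv2.cvtColor(im,cv2.COLOR_RGB2HSV)
    m=((hsv[...,1]>40)).astype(np.uint8); m[:170]=0;m[285:]=0;m[:,:118]=0;m[:,265:]=0
    k,l,st,ce=cv2.connectedComponentsWithStats(m); out=[]
    for i in range(1,k):
        if st[i,4]<300: continue
        pts=cv2.findNonZero((l==i).astype(np.uint8))
        cs,_=cv2.findContours(cv2.resize((l==i).astype(np.uint8),None,fx=8,fy=8,interpolation=cv2.INTER_NEAREST),cv2.RETR_EXTERNAL,cv2.CHAIN_APPROX_NONE)
        ct=max(cs,key=cv2.contourArea)
        box=cv2.boxPoints(cv2.minAreaRect(ct))/8-0.5+1/16
        w=np.array([ray(c,p,.006)[:2] for p in box])
        e1=w[1]-w[0];e2=w[2]-w[1]
        L=e1 if np.linalg.norm(e1)>np.linalg.norm(e2) else e2
        # moments of the filled contour as cross-check of yaw
        out.append((st[i],w.mean(0),np.degrees(np.arctan2(L[1],L[0])),np.linalg.norm(e1),np.linalg.norm(e2)))
    return out
def saddles(c):
    im=c["image"];g=im.max(2)
    m=(g<45).astype(np.uint8)
    m[:195]=0;m[285:]=0;m[:,:305]=0;m[:,435:]=0
    k,l,st,ce=cv2.connectedComponentsWithStats(m)
    return [(st[i],ce[i],ray(c,ce[i],.026)) for i in range(1,k) if 40<st[i,4]<400]
if __name__=="__main__":
    from rig import manip
    c=manip.camera("top")
    for s in strips(c): print(s[0],s[1],"yaw %.1f  %.4f %.4f"%s[2:])
    for s in saddles(c): print(*s)
    c=manip.camera("side");im=c["image"]
    cv2.imwrite("pics/crop3.png",cv2.resize(im[215:375,200:350][:,:,::-1],None,fx=3.7,fy=3.7,interpolation=cv2.INTER_CUBIC))
    cv2.imwrite("pics/crop4.png",cv2.resize(im[150:225,195:345][:,:,::-1],None,fx=5,fy=5,interpolation=cv2.INTER_CUBIC))
E
python3 meas.py
```

```text
[190 173  18  46 617] [0.5957 0.1942] yaw -5.8  0.1202 0.0400
[141 174  22  47 534] [0.592  0.3148] yaw -10.5  0.1210 0.0405
[230 176  23  47 597] [0.5831 0.0849] yaw -14.5  0.1199 0.0399
[138 230  15  44 516] [0.4533 0.3299] yaw -179.4  0.0380 0.1111
[237 230  22  48 646] [0.4442 0.0694] yaw -170.6  0.0416 0.1205
[183 234  16  48 570] [0.4358 0.2144] yaw 180.0  0.0405 0.1209
[305 195 105  21 158] [354.7089 205.038 ] [ 0.5582 -0.2037  0.026 ]
[422 195  13  51 205] [429.0829 215.9951] [ 0.5265 -0.3899  0.026 ]
[398 207  20  11 142] [407.6901 212.493 ] [ 0.5365 -0.3365  0.026 ]
[359 215  21  11 149] [368.9732 219.906 ] [ 0.5197 -0.238   0.026 ]
[319 223  23  11 157] [329.8854 227.6242] [ 0.5023 -0.139   0.026 ]
[405 242  21  10 138] [415.3913 246.5217] [ 0.4505 -0.351   0.026 ]
[366 249  22  11 155] [376.5548 254.0129] [ 0.4338 -0.2531  0.026 ]
[327 257  21  11 153] [337.0588 262.0392] [ 0.416  -0.1538  0.026 ]
```

View pics/crop3.png

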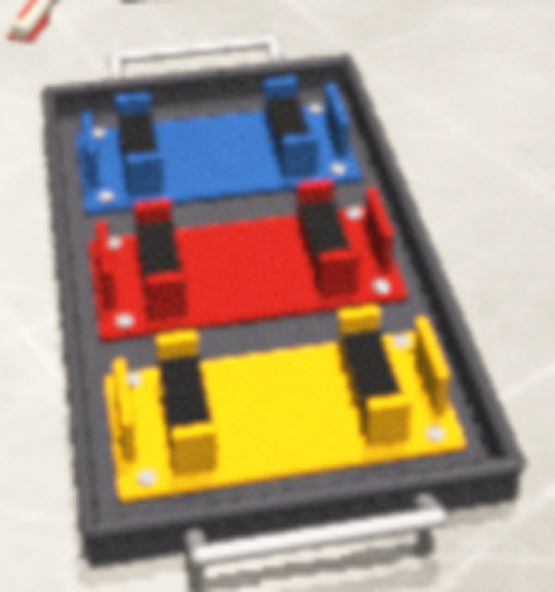

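View pics/crop4.png

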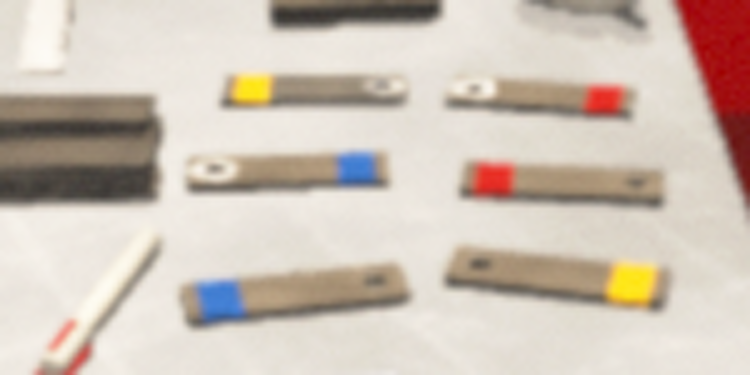

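```bash
sed -i 's/m=((hsv\[...,1\]>40))/m=((hsv[...,1]>40)|(hsv[...,2]<140))/' meas.py; cat >> h.py <<'E'
CR=dict(yellow=(0.4935,-0.3438),red=(0.4768,-0.2456),blue=(0.4591,-0.1464)); CYAW=np.radians(9.8)
def ori(yaw,flip):
    s=-1 if flip else 1
    x=np.array([0,0,-1.]);y=s*np.array([-np.sin(yaw),np.cos(yaw),0])
    return R.from_matrix(np.column_stack([x,y,np.cross(x,y)])).as_rotvec()
E
python3 - <<'E'
from h import *
from meas import *
from rig import manip
c=manip.camera("top")
for s in strips(c): print(s[0],s[1],"yaw %.1f  %.4f %.4f"%s[2:])
print(R.from_rotvec(manip.get_ee_rot()).as_matrix())
P=dict(blue=(.4358,.2144,0),yellow=(.4533,.3299,0),red=(.592,.3148,-10.5))
for f in (0,1):
  for k in P:
    print(f,k,manip.solve_ik([*P[k][:2],.022],ori(np.radians(P[k][2]),f)),manip.solve_ik([*CR[k],.047],ori(CYAW,f)))
E
```

```text
[189 173  20  46 678] [0.5953 0.1932] yaw -6.4  0.1222 0.0431
[141 174  24  47 576] [0.5917 0.3136] yaw -10.5  0.1230 0.0441
[229 176  25  47 659] [0.5819 0.0841] yaw -13.7  0.1219 0.0423
[138 230  16  47 623] [0.4496 0.3285] yaw -179.4  0.0405 0.1186
[236 230  24  48 694] [0.4439 0.0698] yaw -169.6  0.0421 0.1219
[183 234  17  48 612] [0.4358 0.2129] yaw -178.1  0.0413 0.1216
[[-0.0002  0.4231 -0.9061]
 [ 0.0004 -0.9061 -0.4231]
 [-1.     -0.0004 -0.    ]]
0 blue [ 0.4327  0.6301  2.0346 -0.      0.4769 -1.1381] [-0.3334  0.5757  2.0427 -0.      0.5233 -2.0752]
0 yellow [ 0.6079  0.6866  1.8691 -0.      0.5859 -0.9629] [-0.6283  0.68    1.7754 -0.      0.6862 -2.3701]
0 red [ 0.471   0.7867  1.6101  0.      0.7448 -0.9166] [-0.4978  0.6206  1.9234 -0.      0.5975 -2.2397]
1 blue [ 0.4327  0.6301  2.0346 -0.      0.4769  2.0035] [-0.3334  0.5757  2.0427  0.      0.5233  1.0664]
1 yellow [ 0.6079  0.6866  1.8691 -0.      0.5859  2.1787] [-0.6283  0.68    1.7754  0.      0.6862  0.7715]
1 red [ 0.471   0.7867  1.6101 -0.      0.7448  2.225 ] [-0.4978  0.6206  1.9234  0.      0.5975  0.9019]
```

```bash
cat >> h.py <<'E'
PK=dict(blue=(.4358,.2138,1.0),yellow=(.4496,.3293,0.6),red=(.5919,.3145,-10.5))
def Twrist(c,p,r):
    T=np.eye(4);T[:3,:3]=R.from_rotvec(r).as_matrix();T[:3,3]=p
    return T@c["mount"]
def approach(manip,k,z=.13):
    x,y,a=PK[k];o=ori(np.radians(a),1)
    manip.move_to([x,y,z],o)
    manip.command_gripper(.052)
    p=manip.get_position();r=manip.get_ee_rot();c=manip.camera("wrist")
    im=c["image"][:,:,::-1].copy();T=Twrist(c,p,r);Ti=np.linalg.inv(T)
    a=np.radians(a);L=np.array([np.cos(a),np.sin(a)]);W=np.array([-np.sin(a),np.cos(a)])
    for s,t in [(1,1),(1,-1),(-1,-1),(-1,1)]:
        w=np.array([*(np.array([x,y])+s*.059*L+t*.018*W),.006,1]);q=Ti@w
        u=(int(c["fx"]*q[0]/q[2]+c["cx"]),int(c["fy"]*q[1]/q[2]+c["cy"]))
        cv2.circle(im,u,3,(255,0,255),-1)
    cv2.imwrite(f"pics/ap_{k}.png",im)
    print(k,manip.get_time(),p,manip.get_width(),manip.get_contact_force())
E
python3 - <<'E'
from h import *
from rig import manip
approach(manip,"blue")
E
```

```text
blue 3.675 [0.4359 0.2137 0.13  ] 0.0522988962987303 [-0.2474 -0.2855  0.4161]
```

View pics/ap_blue.png

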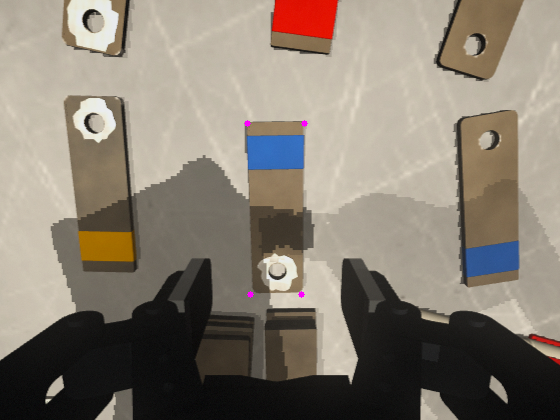

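```bash
cat >> h.py <<'E'
def pick(manip,k,zg=.0215):
    x,y,a=PK[k]
    manip.servo_line([x,y,.040],rate=.12)
    f0=manip.get_contact_force()
    for z in (.032,.027,.024,zg):
        manip.servo_line([x,y,z],rate=.05)
        f=manip.get_contact_force()-f0
        if abs(f[2])>4: print("contact at",z,f);break
    manip.command_gripper(.030,f_grip=50)
    print("gripped",manip.get_position(),manip.get_width(),manip.get_contact_force()-f0)
    z=manip.get_position()[2]
    manip.servo_line([x,y,z+.03],rate=.08)
    print("lift",manip.get_width(),manip.get_contact_force()-f0,manip.get_time())
    p=manip.get_position();r=manip.get_ee_rot();c=manip.camera("wrist")
    cv2.imwrite(f"pics/lift_{k}.png",c["image"][:,:,::-1])
    return z
E
python3 - <<'E'
from h import *
from rig import manip
print(pick(manip,"blue"))
E
```

```text
gripped [0.4358 0.2138 0.0219] 0.033802069595591774 [-2.4756 -0.7172  5.5109]
lift 0.033806015220519556 [-0.8235 -0.5994 -1.7602] 6.475
0.021867306481868378
```

View pics/lift_blue.png

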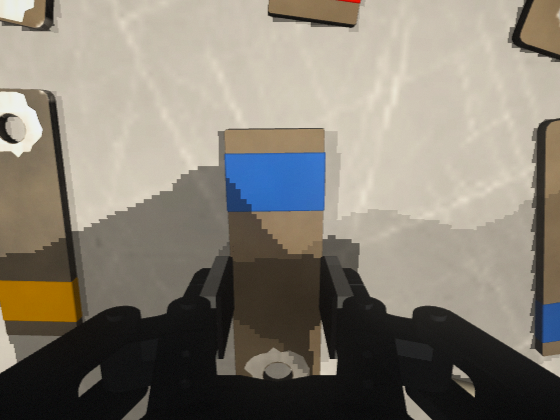

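```bash
cat >> h.py <<'E'
def carry(manip,k):
    p=manip.get_position()
    manip.servo_line([p[0],p[1],.16],rate=.2)
    manip.move_to([*CR[k],.13],ori(CYAW,1))
    manip.servo_line([*CR[k],.075],rate=.12)
    c=manip.camera("wrist");cv2.imwrite(f"pics/pre_{k}.png",c["image"][:,:,::-1])
    c=manip.camera("side");cv2.imwrite(f"pics/preS_{k}.png",cv2.resize(c["image"][205:375,190:360][:,:,::-1],None,fx=3.5,fy=3.5))
    print(manip.get_width(),manip.get_contact_force(),manip.get_position(),manip.get_time())
def place(manip,k,zg):
    zs=.026+zg
    f0=manip.get_contact_force()
    for z in (zs+.012,zs+.006,zs+.003,zs+.0015,zs+.0005):
        manip.servo_line([*CR[k],z],rate=.05)
        f=manip.get_contact_force()-f0
        if np.abs(f).max()>4: print("contact at",z-zs,f);break
    else: print("no early contact",f)
    manip.command_gripper(.052);manip.hold(.15)
    print("w",manip.get_width(),manip.get_contact_force()-f0)
    manip.servo_line([*CR[k],.13],rate=.15)
    c=manip.camera("wrist");cv2.imwrite(f"pics/post_{k}.png",c["image"][:,:,::-1])
    print(manip.get_time())
E
python3 - <<'E'
from h import *
from rig import manip
carry(manip,"blue")
E
```

```text
0.0343631034540481 [-0.3937 -0.1649 -2.1838] [ 0.4598 -0.1464  0.0757] 9.2833
```

View pics/pre_blue.png

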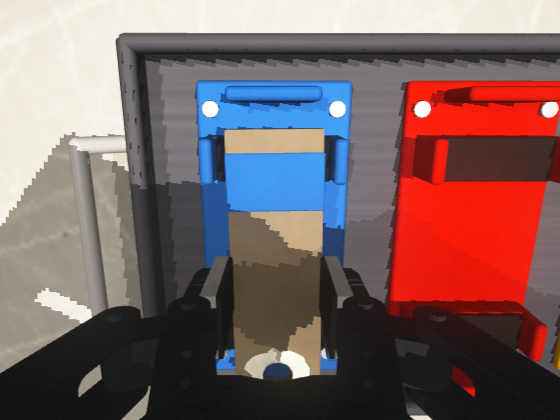

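View pics/preS_blue.png

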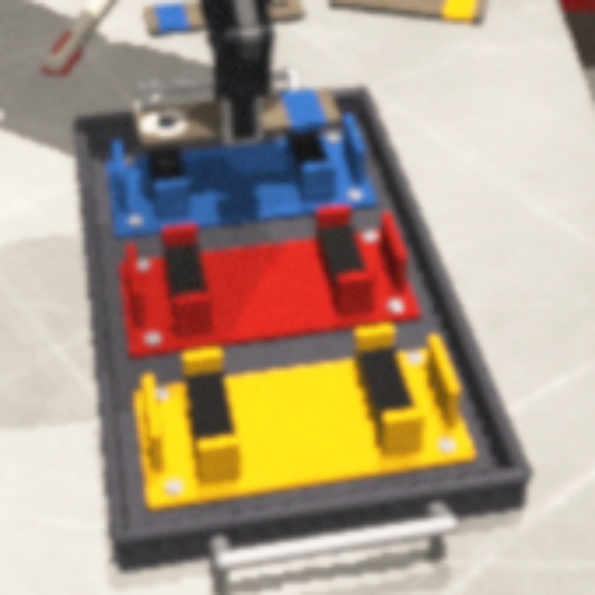

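The strip (centre column 275) is centred over the blue block (columns 197–351), parallel to it and inside the end stop. I'm placing it now.

```bash
python3 - <<'E'
from h import *
from rig import manip
place(manip,"blue",.0219)
manip.servo_line([*CR["blue"],.17],rate=.25)
approach(manip,"yellow")
E
```

```text
no early contact [0.3059 0.4852 0.1461]
w 0.052017768131934115 [0.1475 1.103  3.4181]
11.9583
yellow 14.275 [0.4501 0.3286 0.1301] 0.051495503715876134 [-0.8556 -1.0208  0.0986]
```

View pics/post_blue.png

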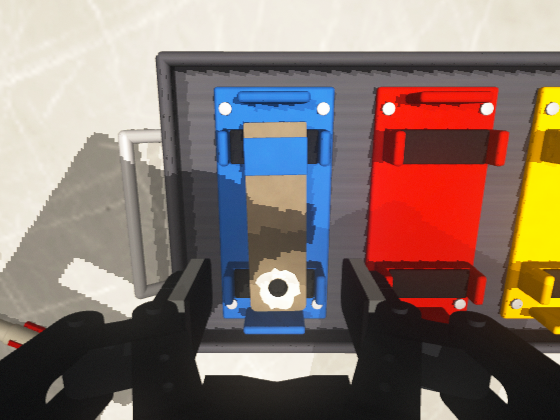

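View pics/ap_yellow.png

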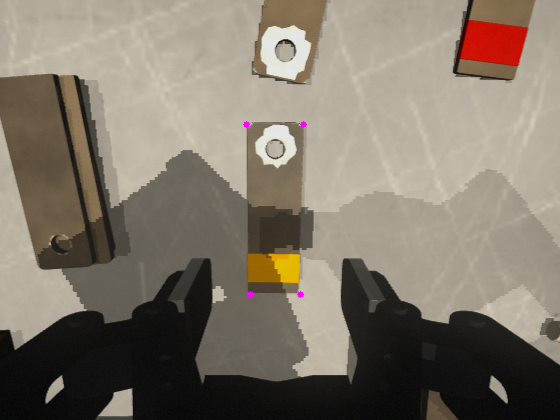

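Blue lies between its lips and the stops. The predicted yellow corners match the picture to about 2 px, so I'm going for yellow.

```bash
python3 - <<'E'
from h import *
from rig import manip
z=pick(manip,"yellow")
w=manip.get_width()
if w>.031:
    carry(manip,"yellow"); print("zg",z)
E
```

```text
gripped [0.4497 0.3293 0.0219] 0.03377411368193385 [-1.854  -0.3901  6.0357]
lift 0.033678436124993015 [-0.2672 -0.1198 -1.3679] 17.0583
0.03363905558386104 [ 0.1692  0.2686 -1.8858] [ 0.4941 -0.3442  0.0758] 20.9083
zg 0.021853571905522506
```

View pics/pre_yellow.png

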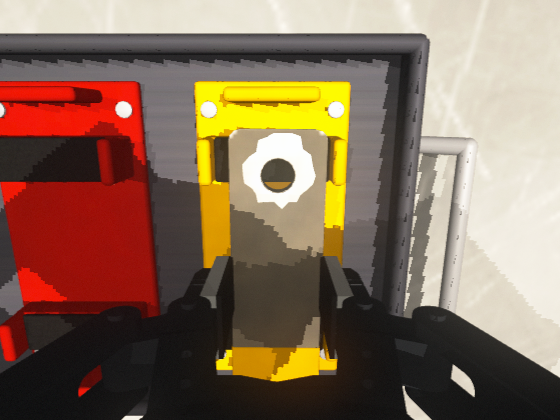

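Yellow (columns 229–326) is aligned over the yellow block (195–350). I'm placing it, then moving on to red.

```bash
python3 - <<'E'
from h import *
from rig import manip
place(manip,"yellow",.0219)
manip.servo_line([*CR["yellow"],.17],rate=.25)
approach(manip,"red")
E
```

```text
no early contact [ 0.5227 -0.1739  0.0467]
w 0.05199978409705058 [-0.6712 -0.4813  2.4772]
23.5833
red 26.5333 [0.5922 0.3139 0.1301] 0.05160411131677175 [-1.044  -0.3161  0.1127]
```

View pics/post_yellow.png

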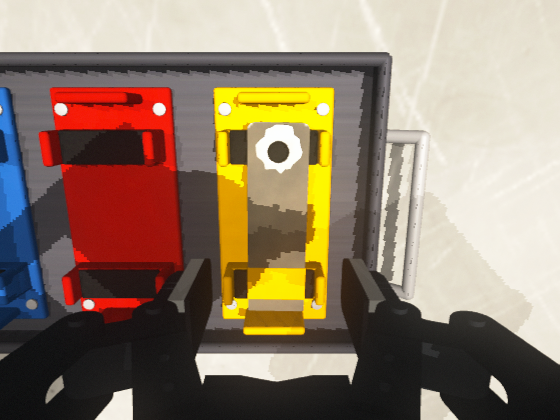

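View pics/ap_red.png

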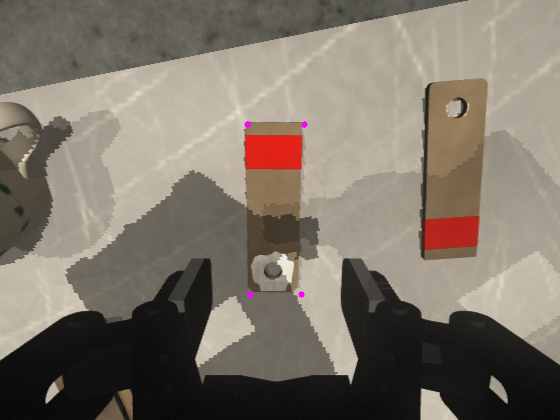

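Yellow is seated: its seat end is inside the lips and a gap shows at both stops. The red prediction is within 3 px, so I'm picking red.

```bash
python3 - <<'E'
from h import *
from rig import manip
z=pick(manip,"red")
w=manip.get_width()
if w>.031:
    carry(manip,"red"); print("zg",z)
E
```

```text
gripped [0.5921 0.3147 0.0219] 0.03383989163786596 [-0.8026 -0.1012  3.6333]
lift 0.03347790697866261 [ 0.1408  0.532  -0.8047] 29.3167
0.03409255178603687 [ 0.7379 -0.4272 -1.6939] [ 0.4775 -0.2458  0.0758] 32.825
zg 0.02190521410749513
```

View pics/pre_red.png

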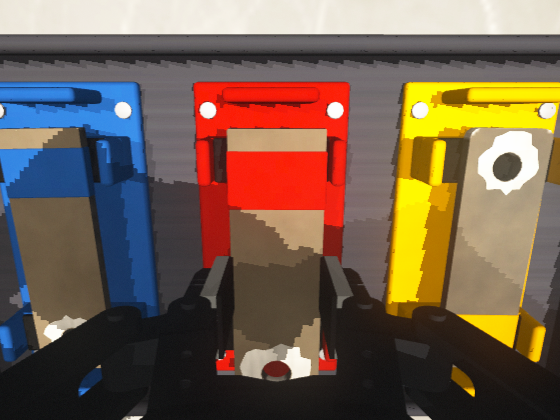

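Red (columns 228–327) is centred over the red block (195–350), with no finger near a neighbouring strip. I'm placing it, backing away and checking all three.

```bash
python3 - <<'E'
from h import *
from meas import *
from rig import manip
place(manip,"red",.0219)
manip.servo_line([*CR["red"],.22],rate=.25)
manip.set_joints([-1.153, 0.423, 1.63, -0, 1.089, -0.019])
c=manip.camera("top");im=c["image"]
cv2.imwrite("pics/end_top.png",cv2.resize(im[165:295,115:455][:,:,::-1],None,fx=2.3,fy=2.3,interpolation=cv2.INTER_CUBIC))
for s in strips(c): print(s[0],s[1],"yaw %.1f  %.4f %.4f"%s[2:])
c=manip.camera("side")
cv2.imwrite("pics/end_side.png",cv2.resize(c["image"][205:375,190:360][:,:,::-1],None,fx=3.5,fy=3.5,interpolation=cv2.INTER_CUBIC))
print(manip.get_time(),manip.get_position())
E
```

```text
no early contact [-0.7165 -0.0606 -0.28  ]
w 0.05224014043649973 [-0.5668  0.3528  1.9033]
35.5
[189 173  20  46 679] [0.5953 0.1932] yaw -6.4  0.1222 0.0431
[229 176  25  47 663] [0.5821 0.0845] yaw -14.5  0.1218 0.0424
[236 230  24  48 694] [0.4439 0.0698] yaw -169.6  0.0421 0.1219
37.5417 [ 0.2653 -0.5653  0.253 ]
```

View pics/end_top.png

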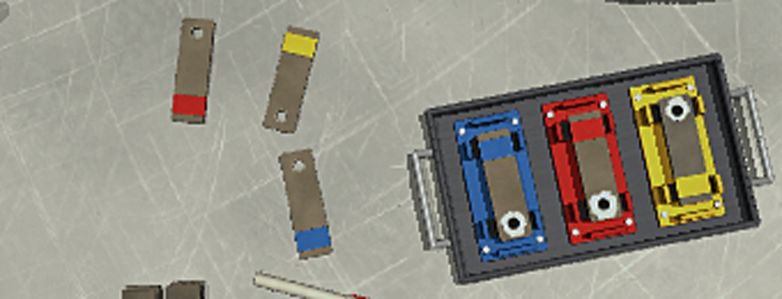

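View pics/end_side.png

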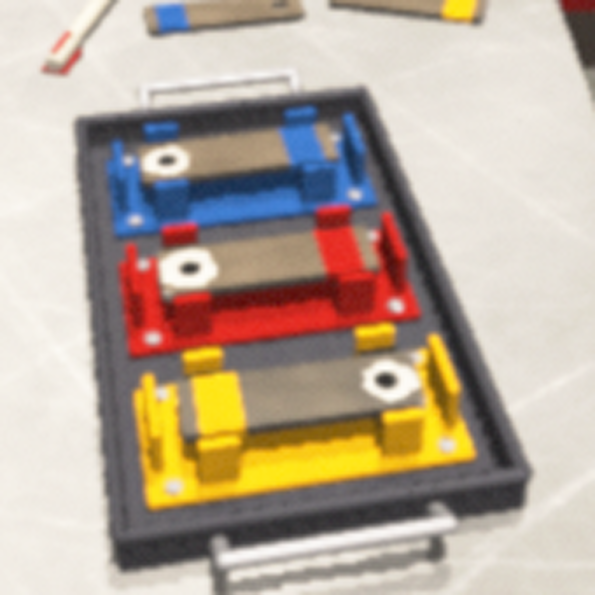

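View pics/post_red.png

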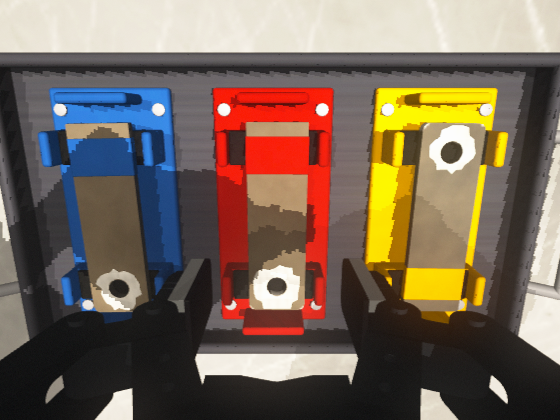

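All three strips lie flat in their cradles with the rings up, and the raw strips have not moved. I'm handing in.

```bash
python3 -c "
from rig import manip
manip.sign_off()"
```

```text
the job is handed in; nothing more can be done
```

The three finished strips are in the cradles of their own colours (blue, yellow, red). Each lies lengthwise and ring side up, and has been let go. I handed the job in at about 37.5 s on the robot clock, with the arm back at its start pose and touching nothing.

- **Placed strips:** the last top, side and wrist pictures show each strip lying flat between the lips and inside both end stops.
- **Direction:** the yellow strip has its ring at the far end, while blue and red have theirs at the near end. I took "lengthwise" to allow either way round.
- **Raw strips:** measured again at the end, all three were within 0.5 mm of where they started. The raw yellow strip's angle came out 0.8° different (-13.7° before, -14.5° after). I put that down to measurement error, because the arm never went near it.
- **Forces and grip:** the highest force I read was about 6 N, when the fingertips touched the table while closing. Forces were read only at individual steps. With a strip gripped, the fingers read 34 mm instead of 36 mm, but no strip slipped or tilted.

No check failed.

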